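# Clear the blocked barrel of a calibration hand pump

### The job

The open barrel of the hand pump on the calibration bench is blocked by a stuck steel plug. Take the push rod with the long shaft (not the short one), push it through the barrel from the open end opposite the catch tray until the plug drops out into the tray, then draw the rod out again and lay it back in the rest it came from.

Things in the scene. Friction and masses are not known exactly. Their poses are not given: they have to be found in the camera images.
- pump: Fixed hand pump, steel base 170 x 250 mm, two black barrels along its y, axes level 100 mm above the bench. Origin on the bench below the middle of the open barrel (x = 0, y = -50 to 50). The other, at x = -68, has closed ends (discs out to y = -60; cap up to z = 156). Grey catch tray beyond the +y end: x = -52 to 52, y = 60 to 175, rim 52 high. Base 18 thick, x = -120 to 50, y = -70 to 180 (mm).
- bore_in (a point): Centre of the open barrel's free mouth, where the rod goes in, 100 mm above the bench. Axes as the pump's: the barrel runs level along +y from here, 100 mm to its tray end. Bore 36 mm, outside 52 mm, open at both ends.
- slug_center (a point): Centre of the stuck plug, a steel cylinder 32 mm in diameter, 50 mm long, about 0.3 kg, lying in the open barrel, axis along the pump's y, its outer face from 15 mm inside the tray end to 2 mm out of it. It slides under a push of a few newtons and tips out into the tray when pushed more than half out; its back face is 25 mm behind this point.
- rod_grip (a point): Middle of the long-shafted push rod's handle, on the rod's axis; x points to the tip, z up. Wooden handle 24 x 24 x 130 mm, then a flange 44 mm across (x = 65 to 71 mm, too big for the bore), then a steel shaft 16 mm thick, 140 mm long. About 0.22 kg, balances within 35 mm of here. Lies level, 37 mm above the bench. A look-alike with only a 40 mm shaft lies in another such rest.
- rod_tip (a point): Centre of the flat end of the long rod's shaft, on its axis, 211 mm from the middle of the handle. Axes as the rod's.
- rest_mid (a point): Place of the handle's middle in the long rod's own fixed aluminium rest, 37 mm above the bench; x along the rest, z up. The handle lies on two blocks 14 mm thick at x = -45 and +45 mm, tops 25 mm above the bench, between cheeks 44 mm apart that rise 47 mm above the bench. Base 120 x 75 x 8 mm. Lower the rod in from above, the flange outside the blocks.
Mind the look-alikes: they are no part of the job. What is shaped like the part that bears rest_mid but green or pink is not meant.

How it is judged:
By the outcome, as a careful person would: the job done as asked, in the order asked, and still so for the second after the job is handed in, with the robot touching nothing.
It also fails if it takes over 45 s, if anything falls off the work surface, if the arm or the gripper's body presses on something with over 40 N, if the wrist force passes 120 N, or if a joint passes its speed limit or range.

### The arm

A 7-joint arm with a two-finger parallel gripper is mounted at the origin on the work surface. World frame = base frame: x ahead of the robot, y to its left, z up, the work surface at z = 0. Lengths are in mm, angles in rad, forces in N, time in s.
With the tool pointing down it reaches from about 350 to 900 mm from the base axis. Payload 19.9 kg.
Tool frame: the origin (TCP) lies on the centre line of the jaws, within the pads' length; the fingertips stand 14 mm ahead of it and the grasp point (between the pads) lies 5 mm behind it; z points along the fingers, y is the line along which they close (so a half turn about z gives the same grasp; the last joint's range is limited). The gripper opens to 85 mm and grips with 20 to 120 N. Pads are 22 mm wide; open, the fingers measure 114 mm over their backs; the gripper's body (76 mm by 85 mm) begins 54 mm behind the grasp point. The pads swing forward as they close: fully open they stand 13 mm farther back than shut.
Start: joints at [1.24, 0.417, -0.01, 1.614, 0.005, 1.111, -0.053], TCP at [178.596, -598.921, 245.26] pointing down, gripper open.
Joint ranges: [-2.81, 2.81], [-0.39, 2.02], [-1.27, 1.25], [0.06, 2.57], [-1.19, 4.33], [0.19, 2], [-2.82, 2.82]. Speed limits (rad/s): [1.89, 1.89, 2.39, 2.39, 3.01, 3.01, 3.01].

### API

Orientations are given as a 3x3 rotation matrix whose columns are the frame's x, y, z axes.
In Python, from workcell import r, eoat, inverse_kinematics, readout, cams, job gives the robot as it stands. Calls block until the motion is done:
- r.move_ptp(position, orientation): joint-space move of the TCP to a pose.
- r.move_linear(position, frame=None, rate=150): straight line of the TCP; frame=None keeps the orientation; rate is the mean speed in mm/s.
- r.set_joints(angles): joint-space move.
- eoat.grip(opening, newtons=None): opening from 0.0 (shut) to 1.0 (fully open); newtons is the grip in N (None keeps the last); returns when the fingers have stopped.
- r.pause(seconds).
- inverse_kinematics(position, orientation): joint angles nearest the present ones, or None.
- readout.read_state(): the state.
- cams.read_camera(name): name is "scene" or "top"; returns (picture, depth): 480x640x3 uint8, blue, green, red; 480x640 float32, mm along the optical axis (not along the pixel's ray), 0 where there is no reading.
- cams.calibration(name): a dict with "fx", "fy", "cx", "cy" (pixels), "camera_from_world" (4x4, takes a point from world to camera coordinates). Camera axes: x right, y up, looking along -z (the intrinsics and any distortion apply to the point x, -y, -z); pixel columns grow to the right and rows downward; lengths in mm; the calibration is good to about 2 mm. A picture is of the moment at which its call begins. calibration takes no time and is no camera call.
A pose or a line that the arm cannot do raises r.Unreachable and nothing moves.
- job.finish_job(): hands the job in; it is judged then, once.
The state is a dict: "t": time; "joint_positions": joint angles; "joint_velocities": joint speeds; "tau": joint torques, N m; "eef_pos": TCP position; "ee_rot": TCP orientation; "wrist_force": force on the tool from outside, world axes, zero at the start; "ft_torque": the same for the moment, N m; "width": opening from 0.0 (shut) to 1.0 (fully open); "finger_force": force on a finger pad.
Only numpy, scipy, OpenCV 4.12 (cv2) and the standard library are available. Lean on these libraries where they do the work, as an engineer would, in place of code of your own. Each camera call takes 0.05 s, during which the arm holds its last target. There are 200 camera calls.

## Working session

There is one attempt and no reset: what is moved stays moved. The work goes in short steps, each a Python script; the robot and the scene stay as the last script left them, time stands still between calls to the robot, and variables do not carry over. Pictures are saved under pics/ and viewed, at most 10 in all, crops included, and the job is handed in when it is done.

```bash
mkdir -p pics; ls; python3 - <<'E'
from workcell import r,eoat,readout,cams
import cv2,numpy as np
for n in("scene","top"):
    p,d=cams.read_camera(n); cv2.imwrite(f"pics/{n}0.png",p); np.savez(f"{n}0.npz",p=p,d=d); c=cams.calibration(n)
    print(n,{k:(np.round(v,3).tolist()) for k,v in c.items() if not isinstance(v,str)})
s=readout.read_state(); print(s)
E
```

```text
pics
scene {'fx': 520.39, 'fy': 520.39, 'cx': 322.088, 'cy': 247.459, 'camera_from_world': [[-0.211, 0.977, 0.006, 261.699], [-0.777, -0.172, 0.605, 289.287], [0.592, 0.123, 0.796, -1587.845], [0.0, 0.0, 0.0, 1.0]]}
top {'fx': 442.421, 'fy': 442.421, 'cx': 315.691, 'cy': 244.342, 'camera_from_world': [[-0.011, -1.0, 0.011, -174.398], [0.992, -0.009, 0.128, -476.336], [-0.127, 0.012, 0.992, -879.911], [0.0, 0.0, 0.0, 1.0]]}
{'t': 0.1, 'joint_positions': array([ 1.23952567,  0.41787343, -0.01026105,  1.61410392,  0.00468402,
        1.11069204, -0.05300482]), 'joint_velocities': array([-9.77185890e-05, -1.44198784e-03, -7.13636212e-04, -9.40605803e-04,
       -9.75353319e-04,  1.47392926e-03, -7.34421185e-04]), 'tau': array([ 1.55810587e-03, -8.65815926e+01,  6.79833535e-01, -4.35636950e+01,
        1.91631541e-02,  4.86444536e-03,  6.02719206e-05]), 'eef_pos': array([ 178.47339317, -598.67438181,  244.75273269]), 'ee_rot': array([[ 9.58321508e-01,  2.85691689e-01, -3.82722339e-04],
       [ 2.85691932e-01, -9.58321009e-01,  9.81363038e-04],
       [-8.64035953e-05, -1.04980199e-03, -9.99999445e-01]]), 'wrist_force': array([-0.97158171, -0.80680844,  0.20547024]), 'ft_torque': array([0.00852688, 0.00359326, 0.0402785 ]), 'finger_force': 0.0, 'width': 0.9998470368571815}
```

View pics/scene0.png

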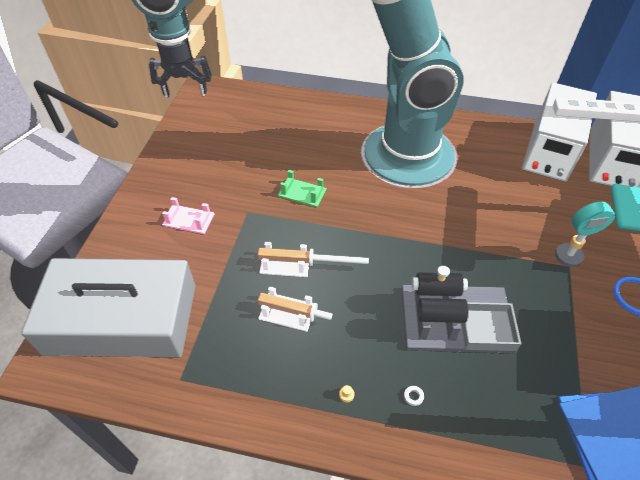

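View pics/top0.png

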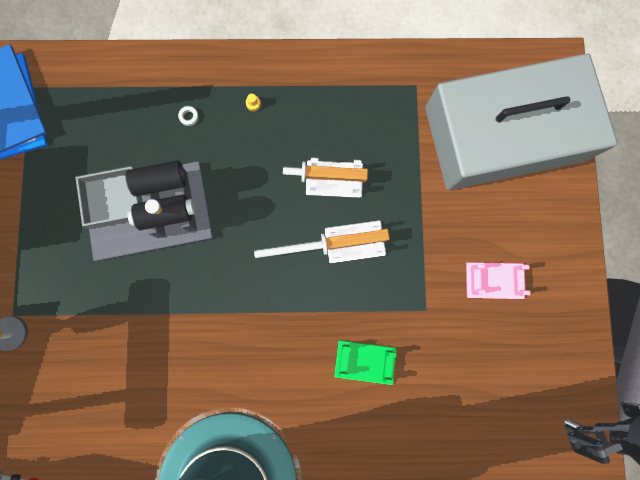

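Candidates for the long rod: the upper one in scene, handle (285,256), tip (368,261), which is top handle (358,240), tip (255,254). The short look-alike is at scene (285,303), top (335,172). The green rest (scene 303,190) and the pink rest (188,216) are empty decoys. I choose the upper rod with the long shaft and its white rest. The pump is at scene (455,315), with the open barrel farther from the robot at (443,310) and the tray to the right (+y).

```bash
cat > h.py <<'E'
import numpy as np,cv2
from workcell import cams
def cal(n):
    c=cams.calibration(n); return c,np.linalg.inv(c["camera_from_world"])
def ray(n,uv):
    c,W=cal(n); uv=np.atleast_2d(uv).astype(float)
    d=np.c_[(uv[:,0]-c["cx"])/c["fx"],-(uv[:,1]-c["cy"])/c["fy"],-np.ones(len(uv))]
    return W[:3,3],d@W[:3,:3].T
def plane(n,uv,z):
    o,d=ray(n,uv); return o+d*((z-o[2])/d[:,2])[:,None]
def cloud(n,d):
    v,u=np.mgrid[:480,:640]; o,D=ray(n,np.c_[u.ravel(),v.ravel()]); return (o+D*d.reshape(-1,1)).reshape(480,640,3)
def pix(n,P):
    c,_=cal(n); q=np.atleast_2d(P)@c["camera_from_world"][:3,:3].T+c["camera_from_world"][:3,3]
    return np.c_[c["cx"]-c["fx"]*q[:,0]/q[:,2],c["cy"]+c["fy"]*q[:,1]/q[:,2]]
E
cat > m.py <<'E'
from h import *
from scipy.optimize import least_squares
for n,box in(("top",(230,205,410,275)),("scene",(240,235,385,285))):
    z=np.load(f"{n}0.npz"); p,d=z["p"],z["d"]; C=cloud(n,d)
    hsv=cv2.cvtColor(p,cv2.COLOR_BGR2HSV)
    m=np.zeros((480,640),bool); x0,y0,x1,y1=box; m[y0:y1,x0:x1]=1
    H=m&(hsv[...,0]>8)&(hsv[...,0]<25)&(hsv[...,1]>100)&(hsv[...,2]>90)
    l,lab,st,_=cv2.connectedComponentsWithStats(H.astype(np.uint8)); H=lab==1+st[1:,4].argmax()
    print(n,"handle z pct",np.percentile(C[H][:,2],[5,50,95]).round(1),H.sum())
    T=H&(abs(C[...,2]-49)<5) if n=="scene" else H
    v,u=np.nonzero(T); P=plane(n,np.c_[u,v],49)
    (c,s,a)=cv2.minAreaRect(P[:,:2].astype(np.float32)); print(" rect c",c,s,a)
    # shaft: bright low-saturation at z 30..50
    S=m&(hsv[...,1]<70)&(hsv[...,2]>110)&(C[...,2]>28)&(C[...,2]<60)
    l,lab,st,ce=cv2.connectedComponentsWithStats(S.astype(np.uint8))
    for i in range(1,l):
        if st[i,4]>60:
            v,u=np.nonzero(lab==i); P=plane(n,np.c_[u,v],41); print(" shaft",st[i],cv2.minAreaRect(P[:,:2].astype(np.float32)),"ymax",P[P[:,1].argmax()].round(1))
# pump barrel
for n,box in(("top",(115,150,215,235)),("scene",(400,265,480,345))):
    z=np.load(f"{n}0.npz"); p,d=z["p"],z["d"]; C=cloud(n,d); x0,y0,x1,y1=box
    c=C[y0:y1,x0:x1].reshape(-1,3); b=p[y0:y1,x0:x1].max(2).ravel()
    Q=c[(b<75)&(c[:,2]>104)&(c[:,2]<132)]
    # split the two barrels: use the one with larger x
    k=Q[:,0]; mid=(np.percentile(k,3)+np.percentile(k,97))/2; Q=Q[k>mid]
    f=lambda q:np.hypot((Q[:,0]-q[0])*np.cos(q[1])+(Q[:,1]-Q[:,1].mean())*np.sin(q[1]),Q[:,2]-q[2])-26
    s=least_squares(f,[Q[:,0].mean(),0,100],loss="soft_l1"); a=np.array([-np.sin(s.x[1]),np.cos(s.x[1])])
    o=np.array([s.x[0],Q[:,1].mean()]); t=(Q[:,:2]-o)@a; e=np.percentile(t,[0.5,1,2,98,99,99.5])
    print(n,len(Q),"x,yaw,z",s.x.round(3),"rms",f(s.x).std().round(2),"ends",e.round(1),"mouth",(o+a*e[0]).round(1),"mid",(o+a*(e[0]+e[-1])/2).round(1))
E
python3 m.py
python3 - <<'E'
import cv2,numpy as np
a=cv2.imread('pics/scene0.png');b=cv2.imread('pics/top0.png')
A=cv2.resize(a[230:350,235:395],(800,600)[:2],interpolation=cv2.INTER_CUBIC)
cv2.imwrite('pics/crop1.png',A)
E
```

```text
top handle z pct [45.1 48.3 51. ] 734
 rect c (482.6869812011719, -263.9136657714844) (25.940311431884766, 128.41983032226562) 8.474300384521484
 shaft [254 234  78  24 613] ((471.6643371582031, -131.4089813232422), (41.5322380065918, 156.69921875), 2.0696229934692383) ymax [460.9 -53.6  41. ]
scene handle z pct [44.2 48.4 52.7] 217
 rect c (485.556396484375, -262.00982666015625) (22.58979034423828, 124.90998077392578) 7.737089157104492
 shaft [309 249  60  17 416] ((461.53424072265625, -126.76813507080078), (49.370208740234375, 146.62576293945312), 13.048686027526855) ymax [464.8 -51.6  41. ]
top 1372 x,yaw,z [5.98222e+02 1.89000e-01 9.95420e+01] rms 1.56 ends [-46.9 -46.6 -46.3  48.4  49.5  50.4] mouth [607.   79.5] mid [597.9 127.3]
scene 422 x,yaw,z [5.97307e+02 1.87000e-01 9.98390e+01] rms 1.86 ends [-49.3 -49.  -48.8  45.2  45.7  46.1] mouth [606.5  80.8] mid [597.6 127.6]
```

View pics/crop1.png

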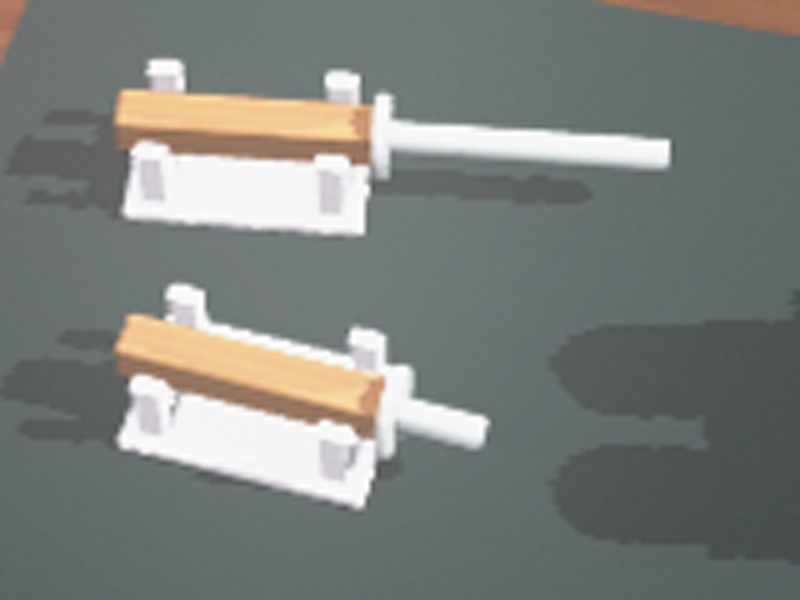

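The crop shows that the upper rod has the long shaft, in the white rest with its flange outside the blocks. The lower one is the short look-alike. Next, I grasp.

```bash
cat > k.py <<'E'
from h import *
from workcell import r,eoat,readout,inverse_kinematics
def R(th,flip):
    y=np.array([np.cos(th),np.sin(th),0])*flip; z=np.array([0,0,-1.]); return np.c_[np.cross(y,z),y,z]
def ax(th): return np.array([-np.sin(th),np.cos(th),0])
M=np.array([484,-263,0.]); TH=.137; B=np.array([607.1,78.3,0]); TB=.188
def st(): 
    s=readout.read_state(); print("t",s["t"],s["eef_pos"].round(1),"w",round(s["width"],3),"ff",round(s["finger_force"],1),"wf",s["wrist_force"].round(1)); return s
E
python3 - <<'E'
from k import *
# shaft line refinement: handle-free part, rays on z=37..
for n,box in(("top",(250,240,315,262)),("scene",(318,250,375,270))):
    z=np.load(f"{n}0.npz");p=z["p"];x0,y0,x1,y1=box
    m=np.zeros((480,640),bool);m[y0:y1,x0:x1]=1
    hsv=cv2.cvtColor(p,cv2.COLOR_BGR2HSV); m&=(hsv[...,1]<70)&(hsv[...,2]>130)
    v,u=np.nonzero(m);P=plane(n,np.c_[u,v],40)[:,:2].astype(np.float32)
    vx,vy,cx,cy=cv2.fitLine(P,cv2.DIST_HUBER,0,.01,.01).ravel(); s=np.sign(vy); t=(P-[cx,cy])@np.array([vx,vy])*s
    print(n,"th",np.arctan2(-vx*s,vy*s).round(3),"at M y: x=",round(float(cx+(M[1]-cy)*vx/vy),1),"tip",np.round([cx+vx*s*t.max(),cy+vy*s*t.max()],1))
for f in(1,-1):
    for P,th in((M+[0,0,150],TH),(M+[0,0,33],TH),(B-241*ax(TB)+[0,0,95],TB),(B-90*ax(TB)+[0,0,95],TB)):
        q=inverse_kinematics(P,R(th,f)); print(f,None if q is None else np.round(q,2))
E
```

```text
top th 0.138 at M y: x= 483.8 tip [454.7 -53. ]
scene th 0.129 at M y: x= 483.4 tip [456.  -52.7]
1 [ 0.83  0.44 -0.48  1.87  0.26  0.89  0.36]
1 [ 0.79  0.62 -0.44  1.92  0.41  0.68  0.24]
1 [ 0.62  0.75 -0.64  1.58  0.51  0.98  0.01]
1 [ 0.48  0.7  -0.71  1.71  0.55  0.94 -0.27]
-1 [ 0.38  0.4   0.08  1.89 -0.04  0.86 -2.53]
-1 [ 0.33  0.59  0.14  1.94 -0.13  0.62 -2.45]
-1 [ 0.15  0.66  0.07  1.6  -0.05  0.88 -2.72]
-1 [-0.74  0.9   1.08  1.75 -0.9   1.07 -2.29]
```

```bash
sed -i 's/TH=.137/TH=.134/' k.py; python3 - <<'E'
from k import *
eoat.grip(0.8)
r.move_ptp(M+[0,0,140],R(TH,1)); st()
r.move_linear(M+[0,0,33],rate=120); st()
eoat.grip(0.0,70); st()
r.move_linear(M+[0,0,130],rate=120); st()
for n in("scene","top"):
    p,d=cams.read_camera(n); np.savez(f"{n}1.npz",p=p,d=d); cv2.imwrite(f"pics/{n}1.png",p)
E
python3 - <<'E'
import cv2,numpy as np
a=cv2.imread('pics/scene1.png')[150:350,210:470];b=cv2.imread('pics/top1.png')[130:330,190:450]
cv2.imwrite('pics/c2.png',cv2.resize(np.vstack([a,b]),None,fx=1.5,fy=1.5))
E
```

```text
t 2.1167 [ 483.5 -264.5  140.1] w 0.802 ff 0.0 wf [-0.4 -0.4  0.2]
t 3.1583 [ 484.4 -263.2   33.6] w 0.802 ff 0.0 wf [-0.7 -0.3  0. ]
t 3.6333 [ 484.1 -263.2   33.5] w 0.271 ff 68.7 wf [-2.4  0.8  8.3]
t 4.5917 [ 483.6 -262.8  129.3] w 0.273 ff 68.6 wf [ 0.  -0.4 -2. ]
```

View pics/c2.png

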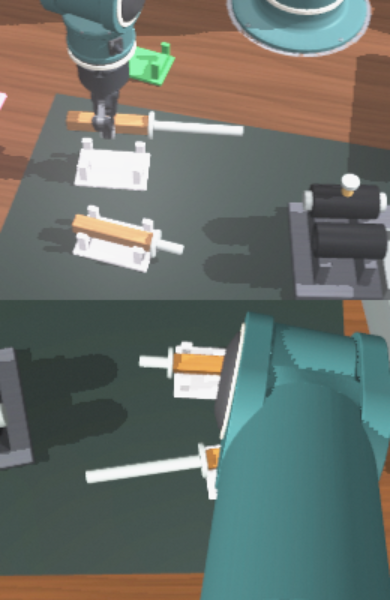

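The rod is held level: scene tip about (370,237), and the rest is empty. I carry it to the pre-insert pose and measure the shaft there.

```bash
cat > shaft.py <<'E'
from h import *
from scipy.optimize import least_squares
def shaft(tag,tip,th,z0):
    """two-view: mask pixels near predicted shaft, fit line points on plane, print offsets"""
    L=[]
    a=np.array([-np.sin(th),np.cos(th),0]); T=np.array([*tip[:2],z0])
    for n in("scene","top"):
        z=np.load(f"{n}{tag}.npz");p=z["p"];C=cloud(n,z["d"]);hsv=cv2.cvtColor(p,cv2.COLOR_BGR2HSV)
        rel=C-T; t=rel@a; lat=rel@np.array([np.cos(th),np.sin(th),0])
        m=(t>-125)&(t<25)&(abs(lat)<30)&(abs(rel[...,2])<30)&(hsv[...,1]<70)&(hsv[...,2]>100)
        Q=np.c_[t[m],lat[m],rel[m][:,2]]; tm=np.percentile(t[m],99)
        f=lambda q:np.hypot(Q[:,1]-q[0]-q[1]*Q[:,0],Q[:,2]-q[2]-q[3]*Q[:,0])-8
        s=least_squares(f,[0,0,0,0],loss="soft_l1")
        print(n,m.sum(),"at tip: lat %.1f dyaw %.3f dz %.1f pitch %.3f"%tuple(s.x*[1,-1,1,1]),"tip t %.1f"%tm)
E
python3 - <<'E'
from k import *
from shaft import shaft
P=B-240*ax(TB)
r.move_ptp(P+[0,0,130],R(TB,1)); r.move_linear(P+[0,0,96.5],rate=80); r.pause(.2); s=st()
for n in("scene","top"):
    p,d=cams.read_camera(n); np.savez(f"{n}2.npz",p=p,d=d); cv2.imwrite(f"pics/{n}2.png",p)
shaft(2,s["eef_pos"]+211*ax(TB),TB,100)
E
python3 - <<'E'
import cv2,numpy as np
a=cv2.imread('pics/scene2.png')[200:400,270:530];b=cv2.imread('pics/top2.png')[110:310,60:320]
cv2.imwrite('pics/c3.png',cv2.resize(np.vstack([a,b]),None,fx=1.5,fy=1.5))
E
```

```text
t 6.2667 [ 652.2 -157.5   97. ] w 0.268 ff 68.6 wf [-0.4  0.3 -1.7]
scene 421 at tip: lat 0.5 dyaw 0.001 dz -0.0 pitch -0.003 tip t 0.7
top 514 at tip: lat 1.1 dyaw -0.001 dz 0.0 pitch 0.001 tip t -0.3
```

View pics/c3.png

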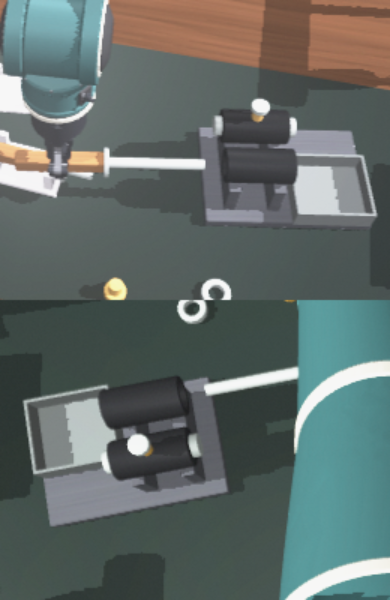

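The tip is centred on the mouth, within about 1 mm of the barrel axis. I push in steps.

```bash
python3 - <<'E'
from k import *
for dep in(20,50,80,105,125):
    r.move_linear(B-(211-dep)*ax(TB)+[0,0,96.5],rate=70); s=st()
    if np.linalg.norm(s["wrist_force"])>40: print("stop"); break
r.pause(.4)
for n in("scene","top"):
    p,d=cams.read_camera(n); np.savez(f"{n}3.npz",p=p,d=d); cv2.imwrite(f"pics/{n}3.png",p)
E
python3 - <<'E'
import cv2,numpy as np
a=cv2.imread('pics/scene3.png')[230:380,330:530];b=cv2.imread('pics/top3.png')[130:280,60:260]
cv2.imwrite('pics/c4.png',cv2.resize(np.vstack([a,b]),None,fx=2,fy=2))
E
```

```text
t 7.2167 [ 642.8 -109.8   96.5] w 0.27 ff 68.6 wf [-0.4 -0.9 -1.8]
t 7.7917 [637.2 -79.7  96.5] w 0.269 ff 68.6 wf [-0.6 -0.5 -2.6]
t 8.3667 [631.5 -50.   96.5] w 0.274 ff 68.6 wf [-0.1  0.  -1.3]
t 8.875 [626.9 -25.5  96.6] w 0.267 ff 68.6 wf [-0.4 -0.5 -2. ]
t 9.3083 [623.1  -5.7  96.6] w 0.272 ff 68.6 wf [-0.4  0.  -2.6]
```

View pics/c4.png

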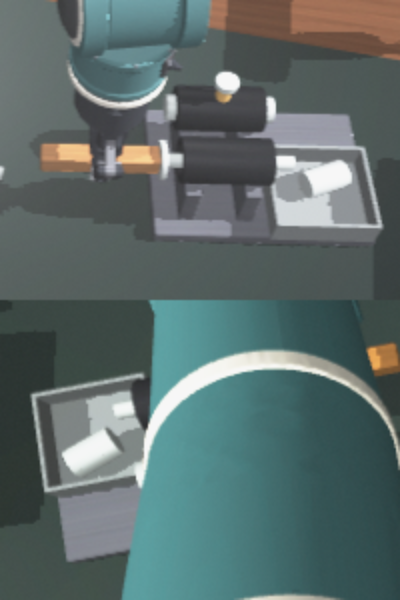

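The plug lies in the tray (scene about (493,319)) and the rod tip shows past the barrel. I draw the rod out and take it back to above the rest, then check before lowering.

```bash
python3 - <<'E'
from k import *
from shaft import shaft
r.move_linear(B-250*ax(TB)+[0,0,96.5],rate=120); st()
r.move_linear(B-250*ax(TB)+[0,0,130],rate=120)
r.move_ptp(M+[0,0,130],R(TH,1)); r.move_linear(M+[0,0,75],rate=100); r.pause(.2); s=st()
for n in("scene","top"):
    p,d=cams.read_camera(n); np.savez(f"{n}4.npz",p=p,d=d); cv2.imwrite(f"pics/{n}4.png",p)
shaft(4,s["eef_pos"]+211*ax(TH),TH,78.5)
E
python3 - <<'E'
import cv2
cv2.imwrite('pics/c5.png',cv2.resize(cv2.imread('pics/scene4.png')[190:350,230:540],None,fx=2.5,fy=2.5))
E
```

```text
t 11.325 [ 653.9 -166.3   96.6] w 0.267 ff 68.6 wf [ 0.7  0.  -1.9]
t 13.4583 [ 484.3 -263.2   75.6] w 0.271 ff 68.7 wf [ 0.3  0.7 -1.8]
scene 337 at tip: lat 0.6 dyaw 0.000 dz 0.4 pitch 0.004 tip t 0.1
top 525 at tip: lat 0.8 dyaw 0.004 dz -0.1 pitch -0.001 tip t -0.7
```

View pics/c5.png

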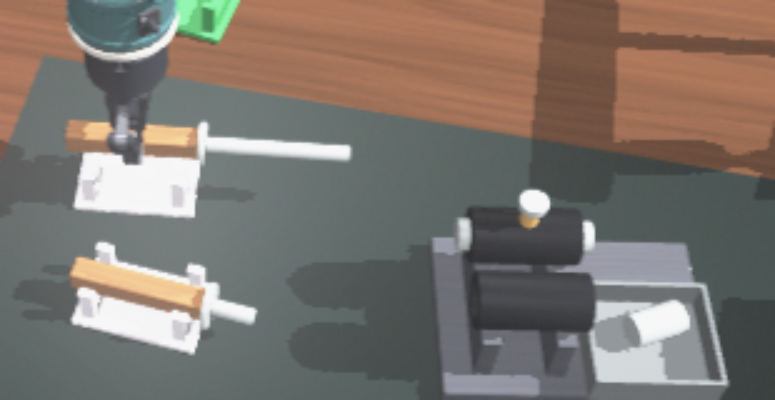

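The rod has not slipped in the grip and is over its own rest, and the plug is still in the tray. I lower and release it.

```bash
python3 - <<'E'
from k import *
from shaft import shaft
for z in(45,34):
    r.move_linear(M+[0,0,z],rate=60); s=st()
    if np.linalg.norm(s["wrist_force"])>30: print("high"); break
eoat.grip(0.8); st()
r.move_linear(M+[0,0,150],rate=120); q=readout.read_state()["joint_positions"].copy(); q[0]+=.6
r.set_joints(q); r.pause(.3); st()
for n in("scene","top"):
    p,d=cams.read_camera(n); np.savez(f"{n}5.npz",p=p,d=d); cv2.imwrite(f"pics/{n}5.png",p)
shaft(5,M+211*ax(TH),TH,37)
a=cv2.imread('pics/scene5.png')[190:350,230:540]; b=cv2.imread('pics/top5.png')[130:290,170:480]
cv2.imwrite('pics/c6.png',cv2.resize(np.vstack([a,b]),None,fx=1.8,fy=1.8))
E
```

```text
t 14.2083 [ 484.1 -262.9   44.9] w 0.268 ff 68.7 wf [-1.1  0.2 -1.8]
t 14.5417 [ 483.9 -263.    33.6] w 0.268 ff 68.8 wf [ 0.1 -0.1 -1.1]
t 15.0417 [ 484. -263.   34.] w 0.803 ff 0.0 wf [-0.1 -0.4 -0.3]
t 17.6917 [ 251.4 -489.7  149.3] w 0.803 ff 0.0 wf [ 0.1 -0.6 -0.2]
scene 332 at tip: lat 0.7 dyaw 0.001 dz -0.4 pitch -0.005 tip t 1.1
top 481 at tip: lat 1.0 dyaw 0.002 dz -0.5 pitch -0.000 tip t -0.4
```

View pics/c6.png

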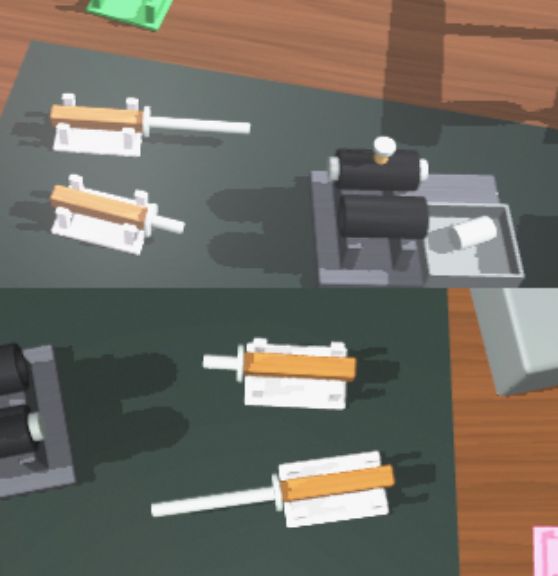

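The long rod lies level in its own rest (scene about (285,256)), the plug is in the tray, and the arm is clear.

```bash
python3 -c "
from workcell import job; print(job.finish_job())"
```

```text
the job is handed in; nothing more can be done
None
```

Done: I pushed the plug into the tray with the long rod, laid the rod back level in its own rest, and handed the job in at about 18 s of the allowed 45 s; no verdict was returned.

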